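Arm the laser interlock under its safety guard

TASK

Arm the laser interlock: on the switch box with the hinged safety guard, lift the guard up to upright, flip the toggle beneath it all the way over toward the guard's hinge, then close the guard fully again. Leave the bare toggle on the other box as it is.

Things in the scene. Friction and masses are not known exactly. Their poses are not given: they have to be found in the camera images.
- switch_box: The guarded switch box, fixed on the bench: grey housing 100 (x) x 90 (y) mm, aluminium top panel at z = 45 mm. Origin: centre of its underside, on the bench. x points to the back of the box (the hinge side), away from the robot within 20 degrees of yaw; z up. The positions given for guard and toggle are in this frame, mm. The hood-like guard, closed: x -28 to 42, y -28 to 28, z 48 to 94.
- guard (a joint): Guard's angle, rad: 0 closed, 1.57 upright, stop 1.9; the front swings up and back about the hinge line, along y through x 42, z 48. Stiff hinge (0.06 N m): stays where left. A neck on its front carries the pull tab, a disc of diameter 16, 16 wide along y; closed, its centre is at x -58, y 0, z 76. Held by its flat ends from above, it can pivot between the fingers.
- toggle (a joint): Angle of the toggle under the guard, rad: near 0 it leans to the front (-x, off), 0.45 upright, 0.9 stop, leaning to the hinge (+x, armed). It swings about y; pivot at x 0, y 0, z 48. Steel rod 6 mm thick, ending in a 10 mm ball with its centre 32 mm from the pivot. A push of 1 to 2 N moves it; it stays where left.
- bare_toggle (a joint): Angle of the bare toggle on the other box, a housing of the same size with an equal toggle but no guard; the angle means the same. Near 0 at the start, to be left there.

How it is judged:
On the way, in this order (a step that is already met when the one before it is completed fails the run):
1. the guard is lifted to about upright (past 1.3 rad) with the toggle still off (value of joint guard above 1.3 rad and value of joint toggle below 0.3 rad), for 0.2 s.
2. the toggle is flipped over toward the hinge (past 0.72 rad) while the guard is up (value of joint toggle above 0.72 rad and value of joint guard above 1 rad), for 0.2 s.
3. the guard is closed again (below 0.15 rad) (value of joint guard below 0.15 rad), for 0.2 s.
At the end, for the whole second after the job is handed in: The guard is closed (below 0.15 rad), the toggle beneath it lies over toward the hinge (above 0.72 rad of 0.9), and the bare toggle on the other box is still off (below 0.3 rad) (value of joint guard below 0.15 rad and value of joint toggle above 0.72 rad and value of joint bare_toggle below 0.3 rad); the robot touches nothing.
It fails at once if the bare toggle on the other box is moved (past 0.3 rad) (value of joint bare_toggle above 0.3 rad).
It also fails if it takes over 58 s, if anything falls off the work surface, if the arm or the gripper's body presses on something with over 40 N, if the wrist force passes 120 N, or if a joint passes its speed limit or range.

ROBOT

A 6-joint arm with a two-finger parallel gripper is mounted at the origin on a cart in front of the work surface, level with it; the furniture and walls round the work are solid. World frame = base frame: x ahead of the robot, y to its left, z up, the work surface at z = 0. Lengths are in m, angles in rad, forces in N, time in s.
With the tool pointing down it reaches from about 0.275 to 0.825 m from the base axis. Payload 4.9 kg.
Tool frame: the origin (TCP) lies at the very end of the fingers, on their centre line; the grasp point (between the pads) lies 19 mm behind it; z points along the fingers, y is the line along which they close (so a half turn about z gives the same grasp; the last joint's range is limited). The gripper opens to 85 mm and grips with 20 to 120 N. Pads are 22 mm wide; open, the fingers measure 114 mm over their backs; the gripper's body (76 mm by 85 mm) begins 54 mm behind the grasp point. The pads swing forward as they close: fully open they stand 13 mm farther back than shut.
Start: joints at [-1.332, 0.326, -0.193, 1.052, 0, 1.437], TCP at [0.2, -0.512, 0.231] pointing down, gripper open.
Joint ranges: [-2.65, 2.65], [-0.97, 1.79], [-1.3, 1.35], [-1.93, 2.1], [-1.47, 1.37], [-3.14, 3.14]. Speed limits (rad/s): [2.57, 2.57, 3.14, 3.14, 3.14, 3.14].

INTERFACE

Orientations are given as a rotation vector (axis times angle).
In Python, from station import env gives the robot as it stands.
- The arm moves only by the tool arm_command, never from a script. Its arguments are lists of equal length, an entry for each row: "claw": the gripper's target within -1 to 1 (fully open at 1, half-way at 0, shut at -1); "travel": the shift along the tool's x, y, z each as a share of 50 cm, from -1 to 1, a list of three; "twist": the turn about the tool's z as a share of pi rad, from -1 to 1. In form: {"claw": [claw, ...], "travel": [[x, y, z], ...], "twist": [twist, ...]}. A call has 1 to 8 rows; each row is the pose to reach, as a shift and turn from the pose commanded when the call began, along the tool's axes at that moment, turning the shorter way round; what a row does not reach only later rows make up. A row lasts 1/10 s, in which the tool goes at most 50 mm and 8.59 degrees, less where a joint would pass 70% of its speed; a pose out of reach is approached as far as the arm can. A call with a number of a shift or a turn outside -1 to 1 is refused whole. A call with a gripper value outside its range is refused whole. The fingers move at their own pace and stop on an object; "squeeze" is the grip in N (left out, the last holds). Time passes only in rows, so rows that repeat a pose let the fingers close. It gives the time, the measured TCP pose, the force, the opening and the grip force at its end, in the units of the state.
- env.get_obs(): the state, without advancing time (a new reading comes with each control period).
- env.capture(name): name is "scene" or "top"; returns a dict with "img" (480x640x3 uint8, red, green, blue), "intrinsics" (3x3 intrinsics, pixels), "extrinsics" (4x4, takes a point from world to camera coordinates). Camera axes: x right, y down, z forward; pixel columns grow to the right and rows downward; lengths in m; the calibration is good to about 2 mm. A picture is of the moment at which its call begins. There is no depth.
- env.close_job(): hands the job in; it is judged then, once.
The state is a dict: "clock": time; "qpos": joint angles; "joint_vel": joint speeds; "joint_torque": joint torques, N m; "tcp_pos": TCP position; "orientation": TCP orientation; "contact_force": force on the tool from outside, world axes, zero at the start; "wrist_torque": the same for the moment, N m; "finger_gap": finger opening in m; "finger_force": force on a finger pad.
Only numpy, scipy, OpenCV 4.12 (cv2) and the standard library are available. Lean on these libraries where they do the work, as an engineer would, in place of code of your own. Each camera call takes 0.05 s, during which the arm holds its last target. There are 200 camera calls.

## Working session

There is one attempt and no reset: what is moved stays moved. The work goes in short steps, Python scripts to look and compute and a tool call to move; the robot and the scene stay as the last step left them, time stands still between calls to the robot, and variables do not carry over. Pictures are saved under pics/ and viewed, at most 10 in all, crops included, and the job is handed in when it is done.

Besides the shell and the picture viewer there is one more tool, called after "Request:" as a command line: name --pt "numbers of a row" for each row, then --argument value for the rest. arm_command: Moves the arm, as the interface text tells. Its arguments: {"type":"object","properties":{"claw":{"type":"array"},"travel":{"type":"array"},"twist":{"type":"array"},"squeeze":{"type":"number"}},"required":["claw","travel","twist"]}

```bash
mkdir -p pics
python3 - <<'E'
from station import env
import cv2,numpy as np,json
for n in("scene","top"):
    c=env.capture(n); cv2.imwrite(f"pics/{n}0.png",c["img"][:,:,::-1]); np.savez(f"{n}.npz",K=c["intrinsics"],E=c["extrinsics"])
    print(n,c["intrinsics"].round(1).tolist(),c["extrinsics"].round(3).tolist())
o=env.get_obs(); print({k:np.round(v,3).tolist() for k,v in o.items()})
E
```

```text
scene [[496.8, 0.0, 324.5], [0.0, 496.8, 239.4], [0.0, 0.0, 1.0]] [[-0.754, -0.657, 0.017, 0.474], [-0.484, 0.538, -0.69, 0.263], [0.444, -0.529, -0.723, 0.845], [0.0, 0.0, 0.0, 1.0]]
top [[587.9, 0.0, 309.3], [0.0, 587.9, 242.1], [0.0, 0.0, 1.0]] [[0.003, -1.0, 0.012, 0.086], [-0.995, -0.005, -0.104, 0.559], [0.104, -0.012, -0.994, 0.894], [0.0, 0.0, 0.0, 1.0]]
{'clock': 0.1, 'qpos': [-1.332, 0.327, -0.193, 1.052, 0.0, 1.437], 'joint_vel': [-0.001, -0.001, 0.003, 0.0, 0.001, 0.001], 'joint_torque': [0.0, -44.424, 26.304, 0.008, -0.0, -0.0], 'tcp_pos': [0.2, -0.512, 0.231], 'orientation': [-3.086, -0.582, 0.0], 'contact_force': [-0.787, -0.333, 0.129], 'wrist_torque': [0.016, -0.011, 0.001], 'finger_force': 0.0, 'finger_gap': 0.086}
```

View pics/top0.png

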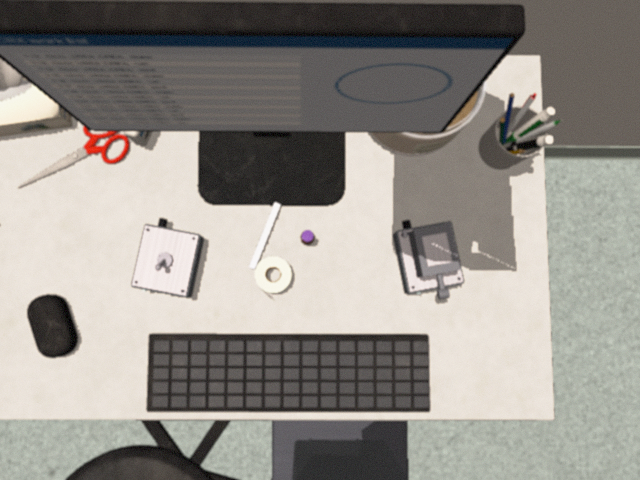

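View pics/scene0.png

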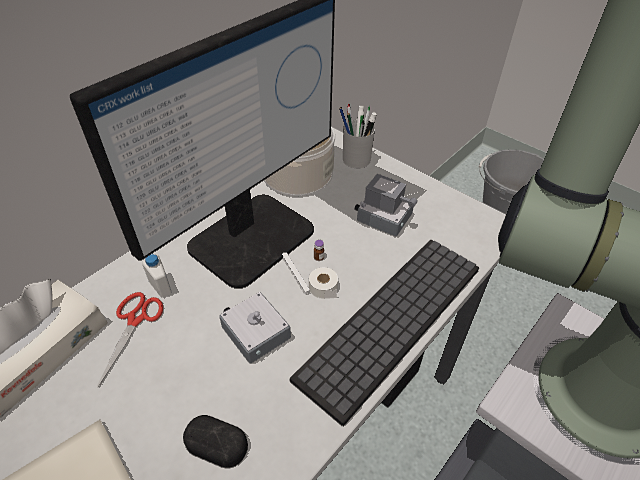

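The guarded box is at about (430,258) in the top view (tab at about (443,292)), with the bare one at (167,260). In the scene view it is at (386,205). I'll enlarge both.

Run:
```python
import cv2,numpy as np
a=cv2.imread("pics/top0.png")[210:310,380:490]; b=cv2.imread("pics/scene0.png")[160:250,340:430]
a=cv2.resize(a,(440,400),interpolation=cv2.INTER_CUBIC);b=cv2.resize(b,(360,360),interpolation=cv2.INTER_CUBIC)
o=np.zeros((400,800,3),np.uint8);o[:,:440]=a;o[:360,440:]=b;cv2.imwrite("pics/c1.png",o)
```

```text
(no output)
```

View pics/c1.png

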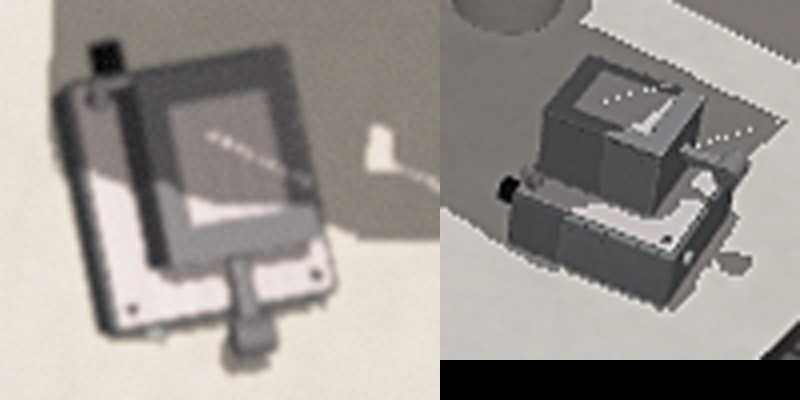

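```bash
cat > h.py <<'E'
import numpy as np
C={n:np.load(f"{n}.npz") for n in("top","scene")}
def proj(n,P):
    E,K=C[n]["E"],C[n]["K"]; p=(E[:3,:3]@np.asarray(P).T).T+E[:3,3]; p=p@K.T; return p[:,:2]/p[:,2:]
def w(P,s):
    c,n=np.cos(s[2]),np.sin(s[2]); P=np.asarray(P,float)
    return P@np.array([[c,n,0],[-n,c,0],[0,0,1]])+[s[0],s[1],0]
E
python3 - <<'E'
from h import *
from scipy.optimize import least_squares
T=[((-50,45,45),(407.5,293.2)),((-50,-45,45),(464.2,283)),((50,45,45),(395.5,232)),((-28,28,94),(420,277)),((-28,-28,94),(460.5,267.5)),((42,-28,94),(451.2,221.2)),((-58,0,76),(443,294))]
S=[((-50,45,45),(397,222.5)),((50,45,45),(358,207.5)),((42,28,94),(366.3,187)),((-28,28,94),(393.8,198.3)),((-28,-28,94),(406.3,184.3)),((42,-28,94),(377,174.3))]
def r(s,A=(T,S)):
    return np.concatenate([(proj(n,w(np.array([a for a,_ in L])/1e3,s))-[b for _,b in L]).ravel() for n,L in(("top",T),("scene",S))])
f=least_squares(r,[.55,-.2,0],loss="soft_l1"); print(f.x,np.degrees(f.x[2]));R=r(f.x).reshape(-1,2).round(1);print(R.tolist())
np.save("s.npy",f.x)
s=f.x
for n,p in dict(tab=(-58,0,76),tabup=(70,0,148),hinge=(42,0,48),piv=(0,0,48)).items(): print(n,w([np.array(p)/1e3],s).round(4))
# monitor edges: bottom screen corner positions
E
```

```text
[ 0.53544159 -0.09804633  0.18159464] 10.404606443896284
[[0.4, 0.8], [1.0, 0.6], [-0.2, -1.8], [2.4, -0.6], [-0.4, 2.1], [-0.8, 1.5], [-0.6, -0.4], [0.8, 1.2], [-1.6, -0.5], [-1.4, -0.1], [0.7, 0.0], [-0.8, -0.7], [-0.5, -1.5]]
tab [[ 0.4784 -0.1085  0.076 ]]
tabup [[ 0.6043 -0.0854  0.148 ]]
hinge [[ 0.5768 -0.0905  0.048 ]]
piv [[ 0.5354 -0.098   0.048 ]]
```

```bash
cat >> h.py <<'E'
from scipy.spatial.transform import Rotation as Ro
s=np.load("s.npy")
def trav(L,o=None):  # box-frame TCP targets mm -> travel, twist
    if o is None:
        from station import env; o=env.get_obs()
    R=Ro.from_rotvec(o["orientation"]).as_matrix(); p=np.array(o["tcp_pos"])
    yaw=np.arctan2(R[1,0],R[0,0])
    print("box TCP mm",((np.array(p)-[s[0],s[1],0])@np.array([[np.cos(s[2]),-np.sin(s[2]),0],[np.sin(s[2]),np.cos(s[2]),0],[0,0,1]])*1e3).round(1),"twist",round((yaw-s[2])/np.pi,4), "F",np.round(o["contact_force"],1),"gap",o["finger_gap"],"t",o["clock"],"tilt",R[:,2].round(3))
    print(((w(np.array(L)/1e3,s)-p)@R/.5).round(4).tolist())
E
python3 - <<'E'
from h import *
from scipy.optimize import least_squares
a=(443,131),(333,133)
for u,v in [((443,131),(333,133)),((0,131-98),(75,95))]:
    f=least_squares(lambda P:np.r_[proj("top",[P])[0]-u,proj("scene",[P])[0]-v],[.7,-.1,.2]);print(f.x.round(3),f.cost)
trav([[-58,0,180],[-58,0,57]])
E
```

```text
[ 0.699 -0.096  0.156] 4.471643915965338
[0.713 0.38  0.435] 207.59378482180892
box TCP mm [-404.4 -346.3  230.6] twist 0.0609 F [-0.8 -0.3  0.1] gap 0.08596656503739906 t 0.1 tilt [-0.     0.002 -1.   ]
[[0.8118, -0.5482, 0.1022], [0.8118, -0.5478, 0.3482]]
```

Request:
arm_command --claw '[0,0,0,0,0,0,0,0]' --pt "0.08 -0.05 0.01" --pt "0.17 -0.11 0.02" --pt "0.25 -0.17 0.03" --pt "0.34 -0.23 0.04" --pt "0.42 -0.285 0.05" --pt "0.51 -0.34 0.06" --pt "0.6 -0.4 0.08" --pt "0.68 -0.46 0.1" --twist '[0.02,0.04,0.061,0.061,0.061,0.061,0.061,0.061]' --squeeze 20

```text
clock: 0.9
tcp_pos: [0.4255, -0.1862, 0.1843]
orientation: [3.128, 0.284, 0.001]
contact_force: [-0.2, -0.6, -0.8]
finger_gap: 0.0425
finger_force: 0.0
```

```bash
python3 -c "
from h import *
trav([[-58,0,150],[-58,0,57]])"
```

```text
box TCP mm [-124.1  -66.9  184.3] twist -0.0002 F [-0.2 -0.6 -0.8] gap 0.04250418945645097 t 0.9 tilt [ 0.001 -0.    -1.   ]
[[0.132, -0.1339, 0.0685], [0.1319, -0.134, 0.2545]]
```

Request:
arm_command --claw '[0,0,0,0,0,0]' --pt "0.06 -0.06 0.03" --pt "0.12 -0.12 0.06" --pt "0.13 -0.134 0.07" --pt "0.13 -0.134 0.07" --pt "0.13 -0.134 0.07" --pt "0.13 -0.134 0.07" --twist '[0,0,0,0,0,0]'

```text
clock: 1.5
tcp_pos: [0.476, -0.1115, 0.1499]
orientation: [3.128, 0.281, 0.001]
contact_force: [-0.2, -0.8, 0.2]
finger_gap: 0.0428
finger_force: 0.0
```

```bash
python3 -c "
from h import *
trav([[-58,0,120],[-58,0,57]])
from station import env; import cv2
c=[cv2.resize(env.capture(n)['img'][y:y+110,x:x+110,::-1],(400,440),interpolation=cv2.INTER_CUBIC) for n,x,y in(('top',390,200),('scene',340,140))]
cv2.imwrite('pics/c2.png',np.hstack(c))"
```

```text
box TCP mm [-60.9  -2.5 149.9] twist -0.0008 F [-0.2 -0.8  0.2] gap 0.0428257539645747 t 1.5 tilt [ 0.    -0.001 -1.   ]
[[0.0057, -0.0051, 0.0598], [0.0056, -0.0052, 0.1858]]
```

View pics/c2.png

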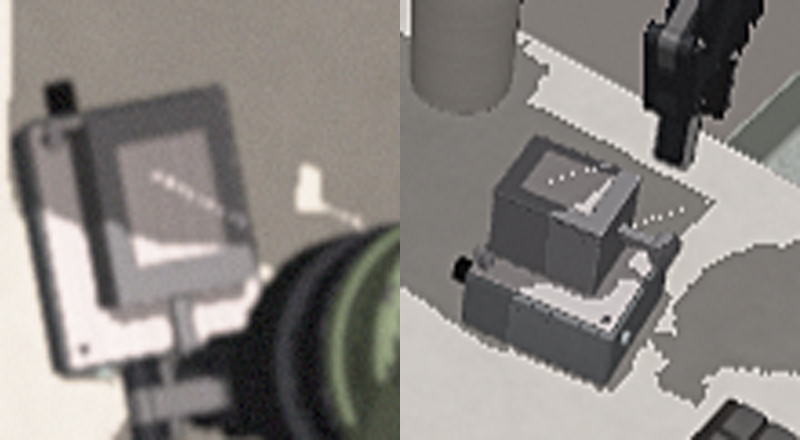

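Top view: the tab (about (185,400) in the crop) sits between the open fingers; the scene view shows the fingers directly above it. I'll descend and grip.

Request:
arm_command --claw '[0,0,0,0,0,0]' --pt "0.006 -0.005 0.04" --pt "0.006 -0.005 0.09" --pt "0.006 -0.005 0.14" --pt "0.006 -0.005 0.182" --pt "0.006 -0.005 0.182" --pt "0.006 -0.005 0.182" --twist '[0,0,0,0,0,0]'

```text
clock: 2.2
tcp_pos: [0.4786, -0.1079, 0.0589]
orientation: [-3.129, -0.282, 0.0]
contact_force: [0.4, 0.5, 0.3]
finger_gap: 0.0429
finger_force: 0.0
```

Request:
arm_command --claw '[-1,-1,-1,-1,-1,-1,-1,-1]' --pt "0 0 0" --pt "0 0 0" --pt "0 0 0" --pt "0 0 0" --pt "0 0 0" --pt "0 0 0" --pt "0 0 0" --pt "0 0 0" --twist '[0,0,0,0,0,0,0,0]'

```text
clock: 3.0
tcp_pos: [0.4799, -0.1083, 0.0597]
orientation: [3.126, 0.284, 0.003]
contact_force: [-1.3, -3.5, 7.7]
finger_gap: 0.0152
finger_force: 24.2
```

```bash
python3 -c "
from h import *
th=np.linspace(0,1.43,17)[1:]
# shifts of tab from closed, travel shares (x, -, z down)
r=np.array([[-100*np.cos(t)+28*np.sin(t)+100, 0, -(100*np.sin(t)+28*np.cos(t)-28)] for t in th])/500
print(r.round(4).tolist()); print((r[8:]-r[7]).round(4).tolist())
trav([[-58,0,57]])"
```

```text
[[0.0058, 0.0, -0.0176], [0.0131, 0.0, -0.0347], [0.022, 0.0, -0.051], [0.0322, 0.0, -0.0664], [0.0438, 0.0, -0.0809], [0.0567, 0.0, -0.0943], [0.0707, 0.0, -0.1065], [0.0857, 0.0, -0.1174], [0.1016, 0.0, -0.1269], [0.1183, 0.0, -0.135], [0.1357, 0.0, -0.1415], [0.1536, 0.0, -0.1464], [0.1719, 0.0, -0.1498], [0.1903, 0.0, -0.1515], [0.2089, 0.0, -0.1515], [0.2274, 0.0, -0.1499]]
[[0.0159, 0.0, -0.0095], [0.0327, 0.0, -0.0176], [0.05, 0.0, -0.0241], [0.0679, 0.0, -0.029], [0.0862, 0.0, -0.0324], [0.1046, 0.0, -0.0341], [0.1232, 0.0, -0.0341], [0.1417, 0.0, -0.0325]]
box TCP mm [-56.5  -0.   59.7] twist -0.0002 F [-1.3 -3.5  7.7] gap 0.015214738472406173 t 3.0 tilt [ 0.002 -0.002 -1.   ]
[[-0.003, -0.0, 0.0054]]
```

Request:
arm_command --claw '[-1,-1,-1,-1,-1,-1,-1,-1]' --pt "0.006 0 -0.018" --pt "0.013 0 -0.035" --pt "0.022 0 -0.051" --pt "0.032 0 -0.066" --pt "0.044 0 -0.081" --pt "0.057 0 -0.094" --pt "0.071 0 -0.107" --pt "0.086 0 -0.117" --twist '[0,0,0,0,0,0,0,0]'

```text
clock: 3.8
tcp_pos: [0.5208, -0.1004, 0.1177]
orientation: [3.127, 0.283, -0.003]
contact_force: [-0.8, -4.7, -1.0]
finger_gap: 0.0155
finger_force: 22.5
```

Request:
arm_command --claw '[-1,-1,-1,-1,-1,-1,-1,-1]' --pt "0.016 0 -0.01" --pt "0.033 0 -0.018" --pt "0.05 0 -0.024" --pt "0.068 0 -0.029" --pt "0.086 0 -0.032" --pt "0.105 0 -0.034" --pt "0.123 0 -0.034" --pt "0.142 0 -0.033" --twist '[0,0,0,0,0,0,0,0]'

```text
clock: 4.6
tcp_pos: [0.5918, -0.087, 0.1339]
orientation: [3.128, 0.284, 0.001]
contact_force: [-0.6, -4.5, 1.2]
finger_gap: 0.0153
finger_force: 22.5
```

Request:
arm_command --claw '[-1,-1,-1]' --pt "0 0 0" --pt "0 0 0" --pt "0 0 0" --twist '[0,0,0]'

```text
clock: 4.9
tcp_pos: [0.5916, -0.087, 0.1338]
orientation: [3.128, 0.284, 0.002]
contact_force: [1.0, -5.1, 3.2]
finger_gap: 0.0155
finger_force: 22.7
```

```bash
python3 -c "
from h import *
trav([[56,0,129]])
from station import env; import cv2
c=[cv2.resize(env.capture(n)['img'][y:y+110,x:x+110,::-1],(400,440),interpolation=cv2.INTER_CUBIC) for n,x,y in(('top',390,180),('scene',310,120))]
cv2.imwrite('pics/c3.png',np.hstack(c))"
```

```text
box TCP mm [ 57.3   0.8 133.8] twist -0.0001 F [ 1.  -5.1  3.2] gap 0.015466661663491818 t 4.9 tilt [ 0.002 -0.    -1.   ]
[[-0.0026, 0.0015, 0.0096]]
```

View pics/c3.png

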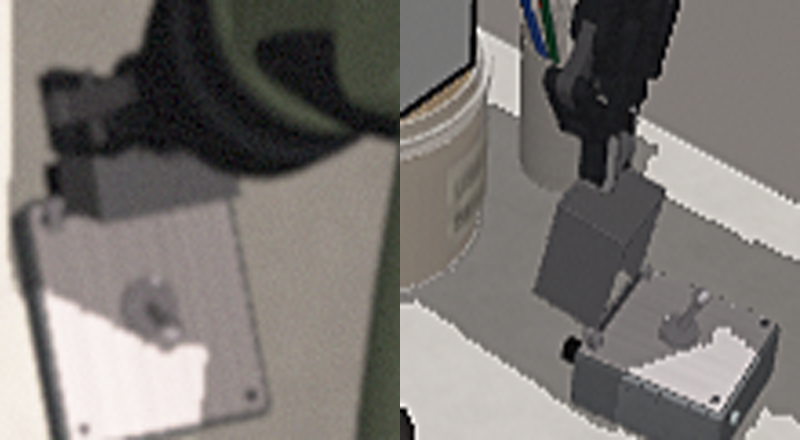

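The guard is upright (crop (600,250)) and the toggle still leans to the front. I'll release, back off and get in front of the toggle.

Request:
arm_command --claw '[0,0,0,0,0,0,0,0]' --pt "0 0 0" --pt "0 0 0" --pt "0 0 0" --pt "0 0 0" --pt "0 0 -0.05" --pt "0 0 -0.1" --pt "0 0 -0.12" --pt "-0.05 0 -0.12" --twist '[0,0,0,0,0,0,0,0]'

```text
clock: 5.8
tcp_pos: [0.5695, -0.0914, 0.195]
orientation: [3.127, 0.286, 0.009]
contact_force: [-0.2, -0.8, -0.2]
finger_gap: 0.0429
finger_force: 0.0
```

Request:
arm_command --claw '[-1,-1,-1,-1,-1,-1,-1,-1]' --pt "-0.05 0 0" --pt "-0.1 0 0" --pt "-0.16 0 0" --pt "-0.16 0 0.05" --pt "-0.16 0 0.1" --pt "-0.16 0 0.15" --pt "-0.16 0 0.2" --pt "-0.16 0 0.2" --twist '[0,0,0,0,0,0,0,0]'

```text
clock: 6.6
tcp_pos: [0.4848, -0.1045, 0.0903]
orientation: [-3.126, -0.284, 0.009]
contact_force: [-0.8, 0.5, -0.2]
finger_gap: 0.0003
finger_force: 0.0
```

```bash
python3 -c "
from h import *
trav([[-48,0,65],[-1,0,65]])"
```

```text
box TCP mm [-51.    2.8  90.3] twist -0.0001 F [-0.8  0.5 -0.2] gap 0.0003129491904128801 t 6.6 tilt [-0.006  0.003 -1.   ]
[[0.0063, 0.0059, 0.0505], [0.1003, 0.0058, 0.05]]
```

Request:
arm_command --claw '[-1,-1,-1,-1,-1,-1,-1,-1]' --pt "0.003 0.006 0.025" --pt "0.006 0.006 0.05" --pt "0.015 0.006 0.05" --pt "0.03 0.006 0.05" --pt "0.045 0.006 0.05" --pt "0.06 0.006 0.05" --pt "0.075 0.006 0.05" --pt "0.088 0.006 0.05" --twist '[0,0,0,0,0,0,0,0]'

```text
clock: 7.4
tcp_pos: [0.5321, -0.1006, 0.0685]
orientation: [3.128, 0.285, -0.0]
contact_force: [-1.7, -1.2, -0.2]
finger_gap: 0.0
finger_force: 0.7
```

Request:
arm_command --claw '[-1,-1,-1]' --pt "0.005 0 0" --pt "0.01 0 0" --pt "0.01 0 0" --twist '[0,0,0]'

```text
clock: 7.7
tcp_pos: [0.5333, -0.1002, 0.068]
orientation: [3.128, 0.283, -0.011]
contact_force: [-9.9, -2.4, 6.5]
finger_gap: -0.0004
finger_force: 5.7
```

```bash
python3 -c "
from h import *
trav([[0,0,65]])
from station import env; import cv2
cv2.imwrite('pics/c4.png',cv2.resize(env.capture('scene')['img'][140:250,330:440,::-1],(600,600),interpolation=cv2.INTER_CUBIC))"
```

```text
box TCP mm [-2.5 -1.7 68. ] twist -0.0003 F [-9.9 -2.4  6.5] gap -0.00039558682075213126 t 7.7 tilt [-0.007 -0.002 -1.   ]
[[0.0051, -0.0035, 0.006]]
```

View pics/c4.png

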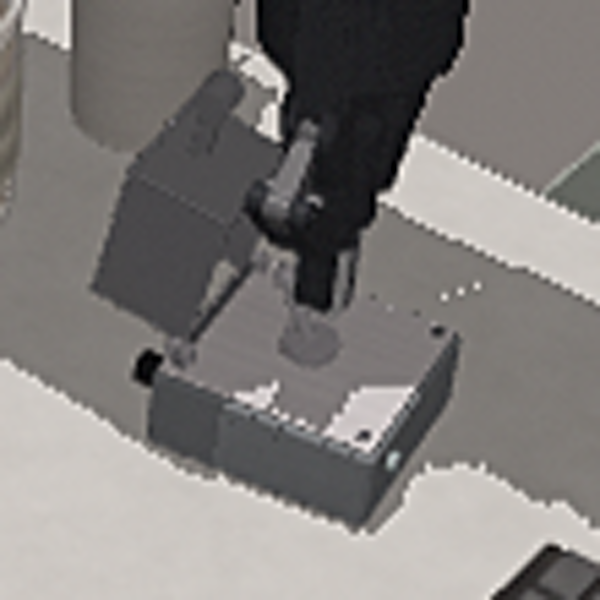

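The force rose to 10 N at the expected stop position, and the ball at (268,262) leans to the hinge. I'll back off and look at the toggle and the guard tab.

Request:
arm_command --claw '[-1,-1,0,0,0,0,0,0]' --pt "-0.05 0 0" --pt "-0.1 0 0" --pt "-0.1 0 -0.1" --pt "-0.1 0 -0.2" --pt "-0.1 0 -0.25" --pt "-0.1 0 -0.25" --pt "-0.1 0 -0.25" --pt "-0.1 0 -0.25" --twist '[0,0,0,0,0,0,0,0]'

```text
clock: 8.55
tcp_pos: [0.4866, -0.1084, 0.1922]
orientation: [-3.128, -0.284, 0.002]
contact_force: [-0.5, -0.1, 0.1]
finger_gap: 0.0426
finger_force: 0.0
```

```bash
python3 -c "
from h import *
def tab(t): return [42-100*np.cos(t)+28*np.sin(t),0,48+100*np.sin(t)+28*np.cos(t)]
for t in (1.3,1.4,1.5,1.6): print(t,np.round(tab(t)), proj('scene',w([np.array(tab(t))/1e3],s)).round(1),proj('top',w([np.array(tab(t))/1e3],s)).round(1))
for a in(-.45,.45): print('ball',proj('scene',w([[.032*np.sin(a),0,.048+.032*np.cos(a)]],s)).round(1))
trav([[58,0,190]])
from station import env; import cv2
c=[cv2.resize(env.capture(n)['img'][y:y+110,x:x+110,::-1],(400,400),interpolation=cv2.INTER_CUBIC) for n,x,y in(('top',390,180),('scene',330,130))]
cv2.imwrite('pics/c5.png',np.hstack(c))"
```

```text
1.3 [ 42.   0. 152.] [[373.  158.2]] [[441.  220.3]]
1.4 [ 53.   0. 151.] [[368.6 156.8]] [[439.4 213. ]]
1.5 [ 63.   0. 150.] [[364.2 155.9]] [[437.6 205.9]]
1.6 [ 73.   0. 147.] [[359.9 155.3]] [[435.7 199.1]]
ball [[393.2 194.7]]
ball [[381.6 190.2]]
box TCP mm [-49.9  -1.4 192.2] twist -0.0001 F [-0.5 -0.1  0.1] gap 0.042623551846961205 t 8.55 tilt [-0.002  0.001 -1.   ]
[[0.2159, -0.0028, 0.0041]]
```

View pics/c5.png

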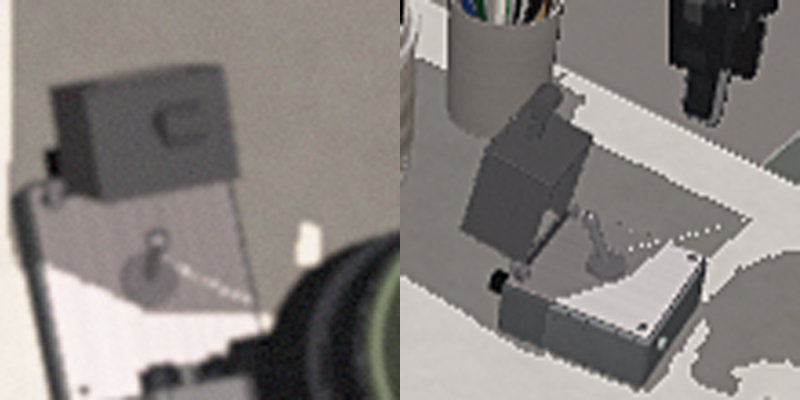

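The toggle is armed: its ball at (382,190) matches the predicted 0.9 rad position. The tab stands at about 1.4 rad, at (440,213) in the top view. I'll regrip there.

Request:
arm_command --claw '[0,0,0,0,0,0,0,0]' --pt "0.07 -0.003 0" --pt "0.14 -0.003 0" --pt "0.213 -0.003 0" --pt "0.213 -0.003 0" --pt "0.213 -0.003 0.05" --pt "0.213 -0.003 0.1" --pt "0.213 -0.003 0.118" --pt "0.213 -0.003 0.118" --twist '[0,0,0,0,0,0,0,0]'

```text
clock: 9.45
tcp_pos: [0.5896, -0.0877, 0.1323]
orientation: [-3.127, -0.284, 0.007]
contact_force: [0.3, 0.0, 0.1]
finger_gap: 0.0429
finger_force: 0.0
```

Request:
arm_command --claw '[-1,-1,-1,-1,-1,-1,-1,-1]' --pt "0 0 0" --pt "0 0 0" --pt "0 0 0" --pt "0 0 0" --pt "0 0 0" --pt "0 0 0" --pt "0 0 0" --pt "0 0 0" --twist '[0,0,0,0,0,0,0,0]'

```text
clock: 10.25
tcp_pos: [0.5924, -0.0873, 0.1357]
orientation: [-3.127, -0.285, -0.003]
contact_force: [-1.0, 4.5, 5.7]
finger_gap: 0.0156
finger_force: 24.2
```

```bash
python3 -c "
from h import *
f=lambda t: np.array([-100*np.cos(t)+28*np.sin(t),0,-(100*np.sin(t)+28*np.cos(t))])/500
th=np.linspace(1.42,0,17)
r=np.array([f(t) for t in th]); print((r[1:9]-r[0]).round(3).tolist()); print((r[9:]-r[8]).round(3).tolist())
trav([[-58,0,57]])"
```

```text
[[-0.018, 0.0, -0.001], [-0.037, 0.0, -0.001], [-0.055, 0.0, 0.001], [-0.073, 0.0, 0.004], [-0.091, 0.0, 0.009], [-0.108, 0.0, 0.016], [-0.125, 0.0, 0.024], [-0.14, 0.0, 0.033]]
[[-0.015, 0.0, 0.011], [-0.029, 0.0, 0.023], [-0.041, 0.0, 0.036], [-0.053, 0.0, 0.051], [-0.063, 0.0, 0.066], [-0.072, 0.0, 0.082], [-0.079, 0.0, 0.099], [-0.085, 0.0, 0.117]]
box TCP mm [ 58.    0.3 135.7] twist 0.0001 F [-1.   4.5  5.7] gap 0.015567433925590561 t 10.25 tilt [ 0.002  0.001 -1.   ]
[[-0.2323, 0.0007, 0.1568]]
```

Request:
arm_command --claw '[-1,-1,-1,-1,-1,-1,-1,-1]' --pt "-0.018 0 -0.001" --pt "-0.037 0 -0.001" --pt "-0.055 0 0.001" --pt "-0.073 0 0.004" --pt "-0.091 0 0.009" --pt "-0.108 0 0.016" --pt "-0.125 0 0.024" --pt "-0.14 0 0.033" --twist '[0,0,0,0,0,0,0,0]'

```text
clock: 11.05
tcp_pos: [0.5228, -0.1004, 0.1183]
orientation: [-3.128, -0.285, -0.002]
contact_force: [-0.4, 5.3, 2.8]
finger_gap: 0.0156
finger_force: 25.4
```

Request:
arm_command --claw '[-1,-1,-1,-1,-1,-1,-1,-1]' --pt "-0.015 0 0.011" --pt "-0.029 0 0.023" --pt "-0.041 0 0.036" --pt "-0.053 0 0.051" --pt "-0.063 0 0.066" --pt "-0.072 0 0.082" --pt "-0.08 0 0.1" --pt "-0.087 0 0.12" --twist '[0,0,0,0,0,0,0,0]'

```text
clock: 11.85
tcp_pos: [0.4807, -0.1086, 0.058]
orientation: [-3.129, -0.284, -0.003]
contact_force: [-3.6, 10.4, 42.9]
finger_gap: 0.0155
finger_force: 32.0
```

Request:
arm_command --claw '[-1,-1,-1]' --pt "0 0 0.002" --pt "0 0 0.002" --pt "0 0 0.002" --twist '[0,0,0]'

```text
clock: 12.15
tcp_pos: [0.4808, -0.1085, 0.0578]
orientation: [-3.129, -0.285, -0.003]
contact_force: [-2.6, 6.8, 15.8]
finger_gap: 0.0152
finger_force: 29.6
```

```bash
python3 -c "
from h import *
trav([[-58,0,57]])"
```

```text
box TCP mm [-55.6  -0.4  57.8] twist -0.0 F [-2.6  6.8 15.8] gap 0.015221769238310557 t 12.15 tilt [ 0.002  0.    -1.   ]
[[-0.0048, -0.0008, 0.0015]]
```

Closed firmly against the stop; releasing and retreating upward.

Request:
arm_command --claw '[0,0,0,0,0,0,0,0]' --pt "0 0 0" --pt "0 0 0" --pt "0 0 0" --pt "0 0 0" --pt "0 0 -0.04" --pt "0 0 -0.1" --pt "0 0 -0.2" --pt "-0.06 0.05 -0.25" --twist '[0,0,0,0,0,0,0,0]'

```text
clock: 12.95
tcp_pos: [0.4583, -0.1382, 0.1853]
orientation: [3.126, 0.292, 0.008]
contact_force: [1.2, -2.6, 0.5]
finger_gap: 0.0432
finger_force: 0.0
```

Request:
arm_command --claw '[0,0,0,0,0]' --pt "0 0.1 0" --pt "0 0.2 0" --pt "0 0.2 0" --pt "0 0.2 0" --pt "0 0.2 0" --twist '[0,0,0,0,0]'

```text
clock: 13.45
tcp_pos: [0.4724, -0.236, 0.1813]
orientation: [-3.127, -0.285, 0.002]
contact_force: [0.1, 0.1, 0.4]
finger_gap: 0.0426
finger_force: 0.0
```

```bash
python3 -c "
from h import *
trav([[-58,0,57]])
from station import env; import cv2
c=[cv2.resize(env.capture(n)['img'][y:y+110,x:x+110,::-1],(400,400),interpolation=cv2.INTER_CUBIC) for n,x,y in(('top',380,200),('scene',330,140))]
cv2.imwrite('pics/c6.png',np.hstack(c))"
```

```text
box TCP mm [ -86.9 -124.3  181.3] twist -0.0 F [0.1 0.1 0.4] gap 0.04258528141497565 t 13.45 tilt [-0.002  0.001 -1.   ]
[[0.0582, -0.2483, 0.2489]]
```

View pics/c6.png

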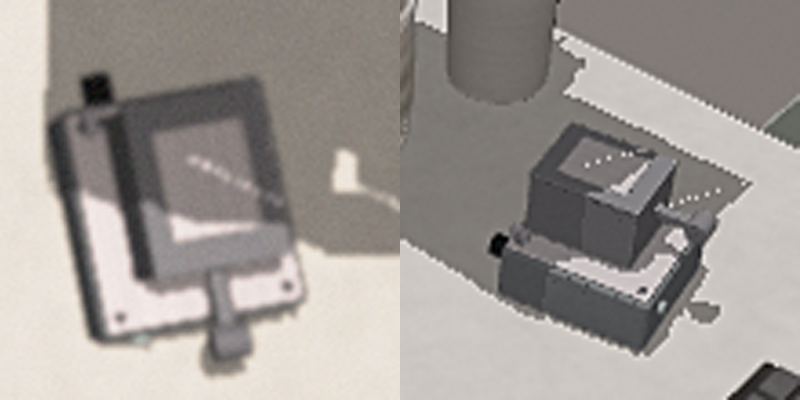

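The guard is fully closed, with the tab at (230,345) in the crop as at the start, and the gripper is clear.

```bash
python3 -c "
from station import env
print(env.close_job())"
```

```text
the job is handed in; nothing more can be done
None
```

The laser interlock job is handed in, with the toggle flipped to the hinge side, the guard closed over it again, and the bare toggle on the other box never approached; the hand-in returned no verdict.

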